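Charge the ball mill and arm its interlock

TASK

Pour all five ceramic milling balls from the steel cup into the ball mill's grinding jar. Once they are all in the jar, push the interlock plug fully home in the mill's rectangular socket, and leave the empty cup standing upright on the bench (before or after plugging). Do not push the glass beaker or the spatula about, and do not knock the beaker over.

Things in the scene. Friction and masses are not known exactly. Their poses are not given: they have to be found in the camera images.
- cup: Loading cup: plain stainless steel, open, round, straight-sided, no handle. 100 mm high, outside diameter 66 mm, walls 3 mm, floor 4 mm, about 0.16 kg empty. Starts upright on the bench holding five balls in one layer (tops 25 mm above the bench). Origin: centre of its underside; z runs up to the mouth.
- cup_rim (a point): Centre of the loading cup's mouth, 100 mm above its underside.
- mill: The ball mill: low fixed blue machine, grey deck 45 mm high, 200 mm (x) by 250 mm (y). On its deck: an open round steel grinding jar centred 55 mm to +y (two 24 mm high clamp ears at its -x and +x sides) and a grey socket block, 68 by 84 mm, centred 70 mm to -y. Origin: centre of underside, on the bench. It is at left or right; a white stirrer with a square plate is on the other side.
- jar_mouth (a point): Centre of the grinding jar's open mouth, at rim height (122 mm above the bench). The mouth is 106 mm wide inside and 116 mm outside.
- jar_floor (a point): Centre of the grinding jar's inner floor, 53 mm above the bench; the jar is 69 mm deep inside.
- socket (a point): Centre of the mouth of the rectangular hole in the mill's socket block, level with the block's top face, 83 mm above the bench. Axes as the mill's: the hole is 31 mm along x and 47 mm along y, 34 mm deep, edges chamfered 3 mm.
- plug: Interlock plug: loose upright block, 85 mm high, about 0.12 kg. From below: grey foot 28 mm (x) by 44 mm (y), 30 mm high, fits the socket; black flange 40 by 56 mm, 8 mm thick; black grip 26 mm (x) by 48 mm (y), 38 to 85 mm up. Origin: centre of the foot's underside. Fits either way round. Fully home: flange on the socket block, origin 30 mm below the socket's mouth.
- plug_grip (a point): Centre of the plug's grip, 65 mm above its underside.
- beaker: A bystander: an empty clear glass beaker, 95 mm high, 74 mm across the rim, standing among the task's things. Origin: centre of its underside.
- spatula: A bystander: a spatula lying flat across the bench, 170 mm long, between the near and far standing things. Origin: on the bench under its middle.
- ball1_center (a point): Centre of white ceramic milling ball 1 of 5 (all alike), 21 mm across, 18 g.
- ball2_center (a point): Centre of white ceramic milling ball 2 of 5 (all alike), 21 mm across, 18 g.
- ball3_center (a point): Centre of white ceramic milling ball 3 of 5 (all alike), 21 mm across, 18 g.
- ball4_center (a point): Centre of white ceramic milling ball 4 of 5 (all alike), 21 mm across, 18 g.
- ball5_center (a point): Centre of white ceramic milling ball 5 of 5 (all alike), 21 mm across, 18 g.

How it is judged:
On the way, in this order (a step that is already met when the one before it is completed fails the run):
1. the cup, held over the jar, is tipped to pour (angle between cup's own z axis and vertical above 1 rad and horizontal distance between cup_rim and jar_mouth below 0.12 m and z of cup_rim in the frame of jar_mouth above -0.03 m), for 0.05 s.
2. all five balls lie in the grinding jar (horizontal distance between each of ball1_center, ball2_center, ball3_center, ball4_center, ball5_center and jar_floor below 0.053 m and z of ball1_center in the frame of jar_floor between 0 and 0.06 m and z of ball2_center in the frame of jar_floor between 0 and 0.06 m and z of ball3_center in the frame of jar_floor between 0 and 0.06 m and z of ball4_center in the frame of jar_floor between 0 and 0.06 m and z of ball5_center in the frame of jar_floor between 0 and 0.06 m), for 0.2 s.
3. the plug is fully home in the socket (z of plug in the frame of socket below -0.027 m and horizontal distance between plug and socket below 0.004 m and angle between plug's own z axis and vertical below 0.06 rad and angle between the x axis of plug and the x axis of mill, either way round below 0.12 rad), for 0.2 s.
At the end, for the whole second after the job is handed in: All five balls lie inside the grinding jar; the plug is in the socket, pushed at least 27 of its 30 mm in, within 4 mm of the hole's centre and upright within 0.06 rad; the empty cup stands upright (within 0.1 rad) on the bench, at rest (all of step 2 and all of step 3 and linear speed of each of plug, cup below 0.02 m/s and angle between cup's own z axis and vertical below 0.1 rad and height (world z) of cup between -0.006 and 0.006 m); the robot touches nothing.
It fails at once if the glass beaker is pushed more than 40 mm away or tipped over (distance of beaker from where it was at the start of the episode above 0.04 m or angle between beaker's own z axis and vertical above 0.4 rad).
It fails at once if the spatula is pushed more than 40 mm away (distance of spatula from where it was at the start of the episode above 0.04 m).
It also fails if it takes over 72 s, if anything falls off the work surface, if the arm or the gripper's body presses on something with over 40 N, if the wrist force passes 120 N, or if a joint passes its speed limit or range.

ROBOT

A 7-joint arm with a two-finger parallel gripper is mounted at the origin on the work surface. World frame = base frame: x ahead of the robot, y to its left, z up, the work surface at z = 0. Lengths are in m, angles in rad, forces in N, time in s.
With the tool pointing down it reaches from about 0.425 to 0.925 m from the base axis. Payload 6.8 kg.
Tool frame: the origin (TCP) lies on the centre line of the jaws, within the pads' length; the fingertips stand 19 mm ahead of it and the grasp point (between the pads) is the TCP (tcp_to_tips is the distance from the TCP to the fingertips, in m); x points along the fingers, y is the direction in which the jaws open and shut, and the axes are right-handed (so a half turn about x gives the same grasp; the last joint's range is limited). The gripper opens to 85 mm and grips with 20 to 120 N. Pads are 22 mm wide; open, the fingers measure 114 mm over their backs; the gripper's body (76 mm by 85 mm) begins 54 mm behind the grasp point. The pads swing forward as they close: fully open they stand 13 mm farther back than shut.
Start: joints at [1.194, 0.477, 0.022, 1.555, -0.011, 1.109, -0.083], TCP at [0.179, -0.651, 0.25] pointing down, gripper open.
Joint ranges: [-2.96, 2.96], [-0.34, 2.1], [-1.41, 1.46], [0.24, 2.44], [-1.37, 4.51], [0.17, 1.92], [-2.96, 2.96]. Speed limits (rad/s): [2.39, 2.39, 3.14, 3.14, 3.14, 3.14, 3.14].

INTERFACE

Orientations are given as a unit quaternion [w, x, y, z].
In Python, from station import get_obs, read_camera, hand_in, spot_in, cut_out, tcp_to_tips gives the robot as it stands.
- The arm moves only by the shell command python3 -m jog 'ROWS' [FORCE]. ROWS is JSON, a list of rows, each an object of numbers: "gripper": the closure, from 0 (fully open) to 1 (shut); "dx", "dy", "dz": the shift along the world's x, y, z in m; "rx", "ry", "rz": the turn, a rotation vector about the world's x, y, z in degrees. In form: [{"gripper": .., "dx": .., "dy": .., "dz": .., "rx": .., "ry": .., "rz": ..}, ...]. A call has 1 to 10 rows; each row is the pose to reach, as a shift and turn from the pose commanded when the call began; what a row does not reach only later rows make up. A row lasts 1/10 s, in which the tool goes at most 50 mm and 8.59 degrees, less where a joint would pass 70% of its speed; a pose out of reach is approached as far as the arm can. A call with a gripper value outside its range is refused whole. The fingers move at their own pace and stop on an object; FORCE is the grip in N (left out, the last holds). Time passes only in rows, so rows that repeat a pose let the fingers close. It gives the time, the measured TCP pose, the force and the opening at its end, in the units of the state.
- get_obs(): the state, without advancing time (a new reading comes with each control period).
- read_camera(name): name is "side" or "top"; returns a dict with "pixels" (400x640x3 uint8, blue, green, red), "range_z" (400x640 float32, m along the optical axis (not along the pixel's ray), 0 where there is no reading), "camera_matrix" (3x3 intrinsics, pixels), "D" ([k1, k2, p1, p2, k3] as OpenCV has them; the pictures are not rectified), "cam_to_world" (4x4, takes a point from camera to world coordinates). Camera axes: x right, y down, z forward; pixel columns grow to the right and rows downward; lengths in m; the calibration is good to about 2 mm. A picture is of the moment at which its call begins.
- hand_in(): hands the job in, once; it reports no verdict.
Trained networks look in the newest picture that a camera, given by its name, has taken for a name from the list of things; names that differ only in an ending like _2 or _b are one class to them, and where a whole thing is asked for, a point or a joint stands for the part that bears it (a point fixed in the world has none). Each returns a list of dicts, best first, with "conf" (0 to 1); they miss things now and then, are a little off and sometimes report something else, mostly with a low value. They report only what shows in the picture. A call takes as long as a camera call.
- spot_in(camera, label): "box" ([centre column, centre row, width, height] in pixels, round what is visible of it).
- cut_out(camera, label): "mask" (400x640 bool, what is visible of it) and "box" ([centre column, centre row, width, height] in pixels, round what is visible of it).
The state is a dict: "t": time; "q": joint angles; "joint_vel": joint speeds; "joint_torque": joint torques, N m; "eef_pos": TCP position; "tool_rot": TCP orientation; "contact_force": force on the tool from outside, world axes, zero at the start; "torque": the same for the moment, N m; "gripper_width": opening from 0.0 (shut) to 1.0 (fully open).
Only numpy, scipy, OpenCV 4.12 (cv2) and the standard library are available. Lean on these libraries where they do the work, as an engineer would, in place of code of your own. Each camera call takes 0.05 s, during which the arm holds its last target. There are 200 camera calls.

## Working session

There is one attempt and no reset: what is moved stays moved. The work goes in short steps, Python scripts to look and compute and a shell command to move; the robot and the scene stay as the last step left them, time stands still between calls to the robot, and variables do not carry over. Pictures are saved under pics/ and viewed, about 8 in all and at most 12, crops included, and the job is handed in when it is done.

```bash
mkdir -p pics; ls
cat > h.py <<'E'
import numpy as np, cv2
from station import *
def cloud(im):
    z=im["range_z"]; h,w=z.shape
    u,v=np.meshgrid(np.arange(w),np.arange(h))
    p=cv2.undistortPoints(np.stack([u,v],-1).reshape(-1,1,2).astype(np.float64),im["camera_matrix"],np.array(im["D"])).reshape(h,w,2)
    P=np.dstack([p*z[...,None],z]); T=np.array(im["cam_to_world"])
    W=P@T[:3,:3].T+T[:3,3]; W[z==0]=np.nan
    return W
E
python3 - <<'E'
from h import *
o=get_obs(); print(o["t"],o["eef_pos"],o["tool_rot"],o["gripper_width"],tcp_to_tips)
for c in ["top","side"]:
    im=read_camera(c); cv2.imwrite(f"pics/{c}0.png",im["pixels"]); W=cloud(im)
    print(c,np.array(im["cam_to_world"])[:3].round(3).tolist())
    for n in ["cup","mill","plug","beaker","spatula","ball1_center","jar_mouth","socket"]:
        for d in cut_out(c,n)[:2]:
            P=W[d["mask"]]; P=P[~np.isnan(P[:,0])]
            if len(P)==0: print(n,d["conf"],d["box"],"nodepth");continue
            print(n,round(d["conf"],2),np.round(d["box"]),"med",np.median(P,0).round(3),"lo",np.percentile(P,2,0).round(3),"hi",np.percentile(P,98,0).round(3))
E
```

```text
pics
0.0 [ 0.17907572 -0.65023316  0.24932452] [-0.09411279 -0.70059448 -0.09537401  0.70086658] 0.997412444613458 0.019
top [[-0.019, -0.996, 0.087, 0.489], [-1.0, 0.018, -0.01, -0.009], [0.009, -0.087, -0.996, 1.087]]
cup 0.8 [276. 245.  32.  26.] med [0.449 0.102 0.059] lo [0.426 0.054 0.001] hi [0.479 0.118 0.102]
mill 0.93 [428. 216.  98.  87.] med [ 0.514 -0.314  0.049] lo [ 0.416 -0.438  0.032] hi [ 0.616 -0.196  0.122]
mill 0.48 [274. 248.   9.   7.] med [0.44  0.091 0.022] lo [0.429 0.083 0.015] hi [0.447 0.102 0.027]
plug 0.83 [318. 168.  21.  17.] med [ 0.644 -0.023  0.082] lo [ 0.63  -0.052 -0.001] hi [0.67  0.003 0.088]
beaker 0.68 [348. 236.  28.  28.] med [ 0.47  -0.105  0.014] lo [ 0.439 -0.131  0.   ] hi [ 0.504 -0.066  0.097]
beaker 0.24 [270. 242.  11.   6.] med [0.458 0.104 0.023] lo [0.45  0.096 0.018] hi [0.464 0.112 0.025]
spatula 0.89 [302. 203.  24.  63.] med [0.534 0.014 0.004] lo [ 0.48  -0.016 -0.001] hi [0.635 0.046 0.021]
ball1_center 0.45 [427. 215. 106.  85.] med [ 0.515 -0.313  0.049] lo [ 0.413 -0.439  0.002] hi [ 0.619 -0.197  0.122]
jar_mouth 0.74 
[... 375 characters left out ...]
65, 1.154], [-0.004, -0.796, -0.605, 1.042]]
cup 0.57 [351. 241.  25.  41.] med [0.457 0.111 0.065] lo [0.428 0.055 0.006] hi [0.488 0.122 0.099]
mill 0.7 [361. 168.  76.  61.] med [ 0.508 -0.258  0.05 ] lo [ 0.411 -0.441  0.005] hi [ 0.621 -0.192  0.121]
plug 0.83 [298. 207.  20.  30.] med [ 0.647 -0.003  0.048] lo [ 0.632 -0.105 -0.002] hi [0.671 0.011 0.087]
spatula 0.83 [320. 230.  40.  15.] med [0.559 0.019 0.005] lo [ 0.515 -0.009 -0.002] hi [0.642 0.047 0.021]
jar_mouth 0.61 [361. 170.  74.  62.] med [ 0.506 -0.257  0.051] lo [ 0.412 -0.43   0.011] hi [ 0.618 -0.194  0.121]
socket 0.78 [361. 168.  81.  61.] med [ 0.505 -0.253  0.05 ] lo [ 0.41  -0.431  0.006] hi [ 0.619 -0.188  0.121]
```

```bash
cat > fit.py <<'E'
from h import *
def sel(W,x,y,z):
    P=W.reshape(-1,3); P=P[~np.isnan(P[:,0])]
    return P[(P[:,0]>x[0])&(P[:,0]<x[1])&(P[:,1]>y[0])&(P[:,1]<y[1])&(P[:,2]>z[0])&(P[:,2]<z[1])]
def circ(P):
    A=np.c_[2*P[:,:2],np.ones(len(P))]; s=np.linalg.lstsq(A,(P[:,:2]**2).sum(1),rcond=None)[0]
    return s[:2].round(4),round(float(np.sqrt(s[2]+s[:2]@s[:2])),4),len(P),np.median(P[:,2]).round(4)
def rect(P):
    (c,s,a)=cv2.minAreaRect(P[:,:2].astype(np.float32)*1000); return np.round(c,1),np.round(s,1),round(a,1),len(P),np.median(P[:,2]).round(4)
E
python3 - <<'E'
from fit import *
for c in ["top","side"]:
    im=read_camera(c); W=cloud(im); print(c)
    print("cup",circ(sel(W,(.4,.52),(.04,.16),(.092,.106))))
    print("jar",circ(sel(W,(.4,.64),(-.45,-.18),(.117,.127))))
    print("beaker",circ(sel(W,(.4,.55),(-.16,-.05),(.085,.105))) if len(sel(W,(.4,.55),(-.16,-.05),(.085,.105)))>5 else 0)
    print("grip",rect(sel(W,(.6,.7),(-.07,.03),(.081,.09))))
    print("sockblk",rect(sel(W,(.4,.64),(-.45,-.18),(.079,.087))))
    print("deck",rect(sel(W,(.38,.66),(-.47,-.16),(.041,.049))))
im=read_camera("top"); p=im["pixels"][130:290,230:500]
a=cv2.resize(p,None,fx=2.9,fy=2.9,interpolation=cv2.INTER_CUBIC)
cv2.imwrite("pics/a.png",a)
p=read_camera("side")["pixels"][110:300,250:450]
cv2.imwrite("pics/b.png",cv2.resize(p,None,fx=3,fy=3,interpolation=cv2.INTER_CUBIC))
E
```

```text
top
cup (array([0.4566, 0.0862]), 0.0313, 113, np.float64(0.0996))
jar (array([ 0.5244, -0.2684]), 0.0553, 322, np.float64(0.1217))
beaker (array([ 0.4719, -0.0978]), 0.0348, 137, np.float64(0.094))
grip (array([649.9, -23. ]), array([25.7, 47.4]), 4.7, 190, np.float64(0.0848))
sockblk (array([ 524.1, -323.6]), array([225.2, 101. ]), 88.6, 687, np.float64(0.083))
deck (array([ 517.3, -321.7]), array([249.8, 199. ]), 82.2, 3326, np.float64(0.0468))
side
cup (array([0.4581, 0.089 ]), 0.031, 122, np.float64(0.0973))
jar (array([ 0.5253, -0.2669]), 0.0549, 147, np.float64(0.1205))
beaker (array([ 0.4734, -0.0956]), 0.0352, 143, np.float64(0.0912))
grip (array([650.7, -20.4]), array([25.6, 50.1]), 6.0, 72, np.float64(0.0841))
sockblk (array([ 523.8, -321.5]), array([107.2, 230. ]), 0.9, 235, np.float64(0.0827))
deck (array([ 517.1, -319.9]), array([253., 199.]), 82.0, 815, np.float64(0.0461))
```

View pics/a.png

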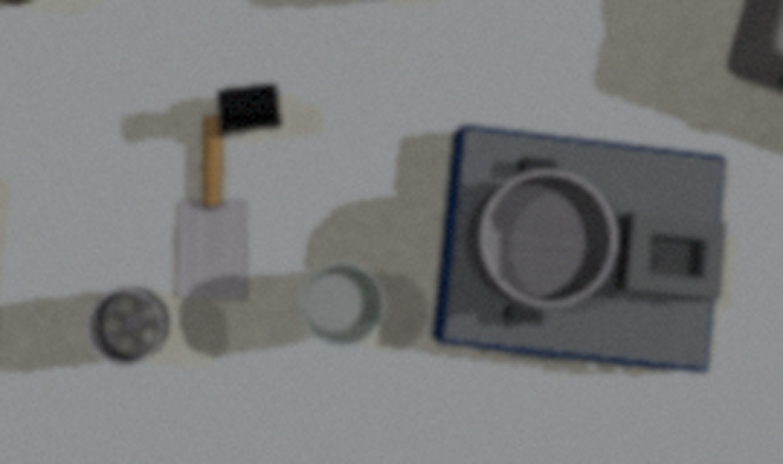

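View pics/b.png

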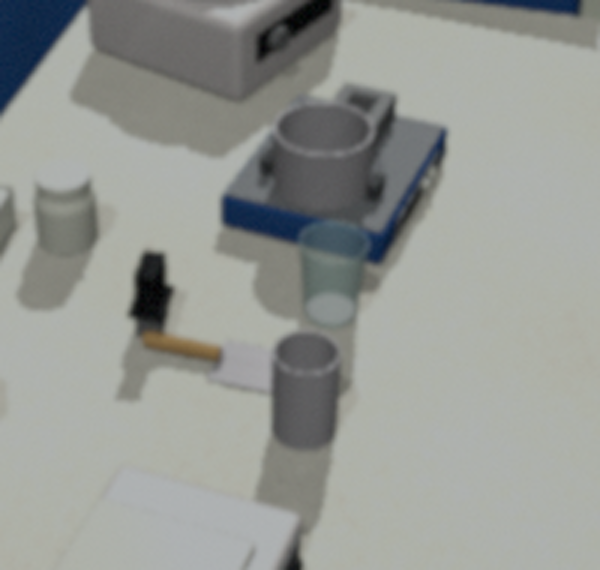

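```bash
cat >> fit.py <<'E'
from scipy.spatial.transform import Rotation as R
def st():
    o=get_obs(); q=o["tool_rot"]; M=R.from_quat([q[1],q[2],q[3],q[0]]).as_matrix()
    print("t",round(o["t"],2),"pos",np.round(o["eef_pos"],4),"x",M[:,0].round(3),"y",M[:,1].round(3),"z",M[:,2].round(3)); print("q",np.round(o["q"],3),"F",np.round(o["contact_force"],1),"w",round(o["gripper_width"],3))
    return np.array(o["eef_pos"]),M
E
python3 - <<'E'
from fit import *
st()
im=read_camera("top"); W=cloud(im); P=sel(W,(-1,2),(-1,1.5),(.03,.6))
# coarse height map
for x in np.arange(.2,1.0,.05):
    print(round(x,2),[ (lambda s: int(1000*np.percentile(s[:,2],95)) if len(s) else 0)(P[(abs(P[:,0]-x)<.025)&(abs(P[:,1]-y)<.025)]) for y in np.arange(-.6,.61,.05)])
b=sel(W,(.4,.64),(-.46,-.345),(.079,.087)); print(rect(b))
E
python3 -m jog '[{"dz":0.05},{"dz":0.1},{"dx":0.04,"dy":0.03,"dz":0.1},{"dx":0.08,"dy":0.06,"dz":0.1},{"dx":0.12,"dy":0.09,"dz":0.1},{"dx":0.15,"dy":0.13,"dz":0.1},{"dx":0.18,"dy":0.17,"dz":0.1},{"dx":0.21,"dy":0.21,"dz":0.1},{"dx":0.24,"dy":0.25,"dz":0.1},{"dx":0.27,"dy":0.29,"dz":0.1}]'
python3 -c "
from fit import *
st()"
```

```text
t 1.1 pos [ 0.1793 -0.6508  0.2503] x [ 0.  0. -1.] y [ 0.266 -0.964 -0.   ] z [-0.964 -0.266 -0.   ]
q [ 1.194  0.477  0.022  1.555 -0.012  1.109 -0.083] F [ 0.3 -0.2 -0.1] w 1.003
0.2 [375, 0, 0, 0, 0, 0, 0, 0, 0, 0, 0, 0, 0, 0, 0, 0, 0, 0, 0, 0, 0, 0, 0, 86, 87]
0.25 [0, 0, 0, 0, 0, 0, 0, 0, 0, 0, 0, 0, 0, 0, 0, 0, 0, 0, 0, 0, 0, 0, 0, 87, 87]
0.3 [0, 0, 0, 0, 0, 0, 0, 0, 0, 0, 0, 0, 0, 0, 0, 0, 0, 0, 0, 0, 0, 0, 0, 86, 87]
0.35 [0, 0, 0, 0, 0, 0, 0, 0, 0, 0, 0, 0, 0, 0, 0, 0, 0, 0, 0, 0, 0, 0, 0, 0, 0]
0.4 [0, 0, 0, 49, 49, 49, 48, 39, 0, 0, 0, 0, 0, 0, 100, 0, 0, 48, 43, 36, 42, 0, 0, 0, 0]
0.45 [0, 0, 0, 49, 79, 50, 114, 119, 50, 96, 95, 97, 0, 101, 101, 0, 0, 54, 61, 62, 61, 60, 0, 0, 0]
0.5 [0, 0, 0, 85, 85, 85, 121, 119, 121, 95, 97, 97, 0, 101, 101, 0, 0, 54, 62, 63, 63, 61, 0, 0, 0]
0.55 [0, 0, 0, 83, 85, 84, 121, 120, 122, 0, 0, 0, 0, 0, 0, 0, 0, 55, 62, 63, 63, 62, 0, 0, 0]
0.6 [80, 0, 0, 49, 50, 51, 114, 118, 49, 0, 0, 0, 0, 0, 0, 0, 0, 54, 62, 62, 63, 62, 0, 0, 0]
0.65 [150, 121, 116, 0, 0, 0, 0, 47, 44, 0, 0, 86, 86, 0, 0, 0, 0, 0, 0, 0, 0, 0, 0, 111, 111]
0.7 [167, 1
[... 157 characters left out ...]
 0, 0, 131, 140, 142, 164]
0.8 [172, 161, 119, 0, 0, 0, 0, 0, 62, 93, 92, 0, 0, 0, 0, 105, 151, 97, 0, 0, 0, 113, 142, 112, 113]
0.85 [164, 153, 38, 0, 0, 0, 0, 0, 0, 61, 60, 61, 59, 60, 60, 61, 0, 0, 0, 0, 0, 99, 112, 112, 112]
0.9 [122, 121, 0, 0, 0, 0, 0, 0, 0, 94, 129, 129, 129, 129, 128, 96, 0, 0, 0, 0, 0, 0, 111, 112, 112]
0.95 [0, 0, 0, 0, 0, 0, 0, 0, 0, 61, 60, 59, 59, 59, 60, 61, 0, 0, 0, 0, 0, 0, 109, 112, 110]
(array([ 507.9, -392.1]), array([86.6, 66.5]), 81.9, 632, np.float64(0.0828))
t 1.15 pos [ 0.1793 -0.6508  0.2503] x [ 0.  0. -1.] y [ 0.266 -0.964 -0.   ] z [-0.964 -0.266 -0.   ]
q [ 1.194  0.477  0.022  1.555 -0.012  1.109 -0.083] F [ 1.  -0.6 -0.3] w 1.001$[0]: bad value
```

```bash
python3 -m jog '[{"gripper":0,"dx":0,"dy":0,"dz":0.05,"rx":0,"ry":0,"rz":0},{"gripper":0,"dx":0,"dy":0,"dz":0.1,"rx":0,"ry":0,"rz":0},{"gripper":0,"dx":0.04,"dy":0.03,"dz":0.1,"rx":0,"ry":0,"rz":0},{"gripper":0,"dx":0.08,"dy":0.06,"dz":0.1,"rx":0,"ry":0,"rz":0},{"gripper":0,"dx":0.12,"dy":0.09,"dz":0.1,"rx":0,"ry":0,"rz":0},{"gripper":0,"dx":0.15,"dy":0.13,"dz":0.1,"rx":0,"ry":0,"rz":0},{"gripper":0,"dx":0.18,"dy":0.17,"dz":0.1,"rx":0,"ry":0,"rz":0},{"gripper":0,"dx":0.21,"dy":0.21,"dz":0.1,"rx":0,"ry":0,"rz":0},{"gripper":0,"dx":0.24,"dy":0.25,"dz":0.1,"rx":0,"ry":0,"rz":0},{"gripper":0,"dx":0.27,"dy":0.29,"dz":0.1,"rx":0,"ry":0,"rz":0}]'
python3 -c "
from fit import *
st()"
```

```text
t: 2.15
eef_pos: [0.4501, -0.359, 0.3506]
tool_rot: [0.095, 0.701, 0.094, -0.701]
contact_force: [1.1, -1.2, -0.2]
gripper_width: 0.998
t 2.15 pos [ 0.4501 -0.359   0.3506] x [ 0. -0. -1.] y [ 0.265 -0.964  0.001] z [-0.964 -0.265 -0.   ]
q [ 0.69   0.242 -0.153  1.663  0.039  1.24  -0.773] F [ 1.1 -1.2 -0.2] w 0.998
```

```bash
python3 -m jog '[{"gripper":0,"dx":0,"dy":0.045,"dz":0,"rx":0,"ry":0,"rz":7.5},{"gripper":0,"dx":0,"dy":0.09,"dz":0,"rx":0,"ry":0,"rz":15},{"gripper":0,"dx":0,"dy":0.135,"dz":0,"rx":0,"ry":0,"rz":22.5},{"gripper":0,"dx":0.01,"dy":0.18,"dz":0,"rx":0,"ry":0,"rz":30},{"gripper":0,"dx":0.02,"dy":0.225,"dz":0,"rx":0,"ry":0,"rz":37.5},{"gripper":0,"dx":0.02,"dy":0.27,"dz":0,"rx":0,"ry":0,"rz":45},{"gripper":0,"dx":0.02,"dy":0.315,"dz":0,"rx":0,"ry":0,"rz":52.5},{"gripper":0,"dx":0.02,"dy":0.36,"dz":0,"rx":0,"ry":0,"rz":60},{"gripper":0,"dx":0.02,"dy":0.405,"dz":0,"rx":0,"ry":0,"rz":67.5},{"gripper":0,"dx":0.02,"dy":0.45,"dz":0,"rx":0,"ry":0,"rz":74.6}]'
python3 -c "
from fit import *
st()"
python3 -m jog '[{"gripper":0,"dx":0,"dy":0,"dz":0,"rx":-8,"ry":0,"rz":0},{"gripper":0,"dx":0,"dy":0,"dz":0,"rx":-16,"ry":0,"rz":0},{"gripper":0,"dx":0,"dy":0,"dz":0,"rx":-24,"ry":0,"rz":0},{"gripper":0,"dx":0,"dy":0,"dz":0,"rx":-32,"ry":0,"rz":0},{"gripper":0,"dx":0,"dy":0,"dz":0,"rx":-40,"ry":0,"rz":0},{"gripper":0,"dx":0,"dy":0,"dz":0,"rx":-48,"ry":0,"rz":0},{"gripper":0,"dx":0,"dy":0,"dz":0,"rx":-55,"ry":0,"rz":0}]'
python3 -c "
from fit import *
st()"
```

```text
t: 3.15
eef_pos: [0.469, 0.0909, 0.3507]
tool_rot: [0.502, 0.499, 0.501, -0.499]
contact_force: [-0.2, 0.6, -0.6]
gripper_width: 1.004
t 3.15 pos [0.469  0.0909 0.3507] x [ 0.001 -0.    -1.   ] y [1.    0.005 0.001] z [ 0.005 -1.     0.   ]
q [ 0.261  0.104 -0.622  1.844  0.065  1.213 -0.376] F [-0.2  0.6 -0.6] w 1.004
t: 3.85
eef_pos: [0.4694, 0.0903, 0.3505]
tool_rot: [0.676, 0.211, 0.211, -0.674]
contact_force: [-0.2, -0.5, 0.2]
gripper_width: 1.001
t 3.85 pos [0.4694 0.0903 0.3505] x [ 0.002 -0.822 -0.57 ] y [1.    0.002 0.001] z [-0.    -0.57   0.822]
q [-0.252  0.428 -0.63   1.786  0.781  1.864 -1.061] F [-0.2 -0.5  0.2] w 1.001
```

```bash
cat > kin.py <<'E'
import numpy as np, itertools
from scipy.spatial.transform import Rotation as R
D=[([1.194,.477,.022,1.555,-.012,1.109,-.083],[.1793,-.6508,.2503],[0,0,-1],[.266,-.964,0]),
([.69,.242,-.153,1.663,.039,1.24,-.773],[.4501,-.359,.3506],[0,0,-1],[.265,-.964,.001]),
([.261,.104,-.622,1.844,.065,1.213,-.376],[.469,.0909,.3507],[.001,0,-1],[1,.005,.001]),
([-.252,.428,-.63,1.786,.781,1.864,-1.061],[.4694,.0903,.3505],[.002,-.822,-.57],[1,.002,.001])]
Z=lambda a:R.from_euler('z',a).as_matrix(); Y=lambda a:R.from_euler('y',a).as_matrix()
def chain(q,s):
    A=Z(s[0]*q[0])@Y(q[1]);B=A@Z(s[1]*q[2])@Y(q[3]);C=B@Z(s[2]*q[4])@Y(q[5]);E=C@Z(s[3]*q[6])
    return A,B,C,E
def basis(q,s):
    A,B,C,E=chain(q,s); b=Z(s[0]*q[0])
    # cols: d1, L1, L2, L3, offsets x in A,B(after q3)
    return np.c_[[0,0,1],A[:,2],B[:,2],C[:,2],A[:,0],B[:,0],C[:,0]]
if __name__=="__main__":
    for s in itertools.product([1,-1],repeat=4):
        e=0;ys=[]
        for q,p,x,y in D:
            A,B,C,E=chain(q,s); e+=np.linalg.norm(E[:,2]-x); ys.append(E.T@y)
        M=np.vstack([basis(d[0],s) for d in D]); v=np.hstack([d[1] for d in D])
        for n in (4,7):
            L,*_=np.linalg.lstsq(M[:,:n],v,rcond=None); r=np.abs(M[:,:n]@L-v).max()
            if e<.3: print(s,n,round(e,3),np.round(ys,2).tolist(),L.round(3),r.round(4))
E
python3 kin.py
```

```text
(-1, -1, -1, 1) 4 0.002 [[-0.99, -0.16, 0.0], [-0.02, -1.0, -0.0], [-0.73, -0.68, -0.0], [0.52, -0.85, -0.0]] [0.18  0.661 0.43  0.337] 0.0655
(-1, -1, -1, 1) 7 0.002 [[-0.99, -0.16, 0.0], [-0.02, -1.0, -0.0], [-0.73, -0.68, -0.0], [0.52, -0.85, -0.0]] [ 0.27   0.544  0.358  0.304  0.096  0.007 -0.016] 0.0587
(-1, -1, -1, -1) 4 0.002 [[-1.0, 0.0, 0.0], [-1.0, -0.0, -0.0], [-1.0, -0.0, -0.0], [-1.0, -0.0, -0.0]] [0.18  0.661 0.43  0.337] 0.0655
(-1, -1, -1, -1) 7 0.002 [[-1.0, 0.0, 0.0], [-1.0, -0.0, -0.0], [-1.0, -0.0, -0.0], [-1.0, -0.0, -0.0]] [ 0.27   0.544  0.358  0.304  0.096  0.007 -0.016] 0.0587
```

```bash
cat > kin2.py <<'E'
from kin import *
s=(-1,)*4
def bas(q):
    A,B,C,E=chain(q,s); b=Z(-q[0])
    return np.c_[[0,0,1],b[:,0],A[:,2],B[:,2],C[:,2],A[:,1],B[:,1],C[:,1]]
M=np.vstack([bas(d[0]) for d in D]); v=np.hstack([d[1] for d in D])
L,*_=np.linalg.lstsq(M,v,rcond=None)
if __name__=="__main__": print(L.round(4),np.abs(M@L-v).max().round(4),np.linalg.svd(M)[1].round(3))
E
python3 kin2.py
```

```text
[ 2.878e-01 -3.000e-04  5.416e-01  4.729e-01  3.084e-01 -3.000e-02
 -3.190e-02 -6.000e-04] 0.0003 [3.419 3.393 2.747 0.822 0.572 0.372 0.277 0.177]
```

```bash
cat > ik.py <<'E'
from kin2 import *
from scipy.optimize import least_squares
lo=np.array([-2.96,-.34,-1.41,.24,-1.37,.17,-2.96])+.03; hi=np.array([2.96,2.1,1.46,2.44,4.51,1.92,2.96])-.03
def fk(q):
    E=chain(q,s)[3]; return bas(q)@L, np.c_[E[:,2],-E[:,0],-E[:,1]]   # tool x,y,z
def ik(p,M,q0,w=.02):
    def f(q):
        P,N=fk(q); return np.r_[(P-p)*10,R.from_matrix(N@M.T).as_rotvec()*2,w*(q-q0)]
    r=least_squares(f,np.clip(q0,lo,hi),bounds=(lo,hi)); P,N=fk(r.x)
    return r.x,np.linalg.norm(P-p),np.linalg.norm(R.from_matrix(N@M.T).as_rotvec())
def tool(al,head,roll=0):
    # head: heading deg of tool x in plane, al: deg below horizontal; roll about tool x
    a,h=np.radians([al,head]); x=np.array([np.cos(a)*np.cos(h),np.cos(a)*np.sin(h),-np.sin(a)])
    y=np.array([-np.sin(h),np.cos(h),0.]); M=np.c_[x,y,np.cross(x,y)]
    return R.from_rotvec(np.radians(roll)*x).as_matrix()@M
E
python3 - <<'E'
from ik import *
q0=np.array([-.252,.428,-.63,1.786,.781,1.864,-1.061])
assert np.allclose(tool(34.8,-90)[:,1],[1,0,0])
for al in (25,30,35,40,45):
  for head in (-90,-75,-60):
    M=tool(al,head); q,ep,eo=ik(np.array([.457,.087,.25]),M,q0); qg,ep,eo=ik(np.array([.457,.087,.07]),M,q)
    print("G",al,head,qg.round(2),round(ep,4),round(eo,3))
    cu=M.T@[0,0,1] # cup axis in tool
    for sg in (1,-1):
      best=None
      for al2 in (0,10,20,30):
        for h2 in (-120,-105,-90,-75,-60):
          q=qg.copy(); ok=True
          for f in np.linspace(0.25,1,4):
            p=np.array([.457,.087,.20])*(1-f)+np.array([.524,-.268,.21])*f
            q,ep,eo=ik(p,tool(al+(al2-al)*f,head+(h2-head)*f),q)
          for ro in range(10,175,10):
            M2=tool(al2,h2,sg*ro); q,ep,eo=ik(p,M2,q)
            if ep>.003 or eo>.02: break
            t=np.degrees(np.arccos((M2@cu)[2]))
            if best is None or t>best[0]: best=(t,ro,al2,h2,q.round(2))
      print("   ",sg,best)
E
```

```text
Still running in the background as job /tmp/bash_jobs.1000/a529fe63b461 (pid 665). You'll get a notice when it ends.
```

```bash
cat /tmp/bash_jobs.1000/a529fe63b461/stdout /tmp/bash_jobs.1000/a529fe63b461/stderr; nproc
```

```text
4
```

```bash
python3 -m jog '[{"gripper":0,"dx":-0.012,"dy":0,"dz":-0.04,"rx":0,"ry":0,"rz":0},{"gripper":0,"dx":-0.012,"dy":0,"dz":-0.08,"rx":0,"ry":0,"rz":0},{"gripper":0,"dx":-0.012,"dy":0,"dz":-0.12,"rx":0,"ry":0,"rz":0},{"gripper":0,"dx":-0.012,"dy":0,"dz":-0.16,"rx":0,"ry":0,"rz":0},{"gripper":0,"dx":-0.012,"dy":0,"dz":-0.19,"rx":0,"ry":0,"rz":0},{"gripper":0,"dx":-0.012,"dy":0,"dz":-0.19,"rx":0,"ry":0,"rz":0}]'
python3 - <<'E'
from fit import *
st()
a=read_camera("top")["pixels"][190:290,210:330]; b=read_camera("side")["pixels"][170:290,300:400]
cv2.imwrite("pics/c.png",np.hstack([cv2.resize(a,(420,350),interpolation=cv2.INTER_CUBIC),cv2.resize(b,(292,350),interpolation=cv2.INTER_CUBIC)]))
E
```

```text
t: 4.45
eef_pos: [0.4561, 0.0881, 0.1574]
tool_rot: [-0.674, -0.21, -0.214, 0.675]
contact_force: [0.0, 0.2, 0.1]
gripper_width: 0.999
t 4.45 pos [0.4561 0.0881 0.1574] x [-0.003 -0.821 -0.571] y [ 1.    -0.    -0.006] z [ 0.005 -0.571  0.821]
q [-0.304  0.688 -0.587  1.927  0.844  1.635 -1.355] F [0.  0.2 0.1] w 0.999
```

View pics/c.png

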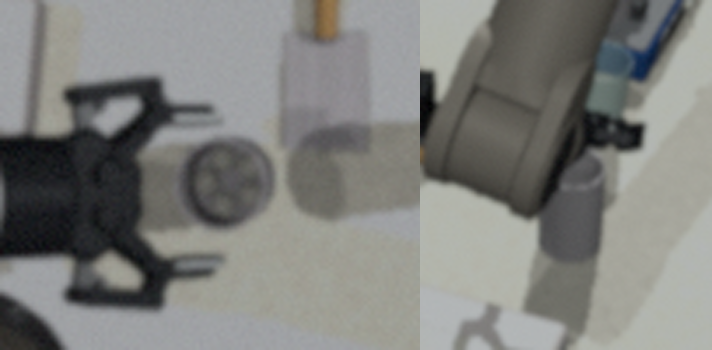

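```bash
python3 -m jog '[{"gripper":0,"dx":0.001,"dy":0.001,"dz":-0.03,"rx":0,"ry":0,"rz":0},{"gripper":0,"dx":0.001,"dy":0.001,"dz":-0.06,"rx":0,"ry":0,"rz":0},{"gripper":0,"dx":0.001,"dy":0.001,"dz":-0.087,"rx":0,"ry":0,"rz":0},{"gripper":0,"dx":0.001,"dy":0.001,"dz":-0.087,"rx":0,"ry":0,"rz":0}]'
python3 -m jog '[{"gripper":0.4,"dx":0,"dy":0,"dz":0,"rx":0,"ry":0,"rz":0},{"gripper":0.6,"dx":0,"dy":0,"dz":0,"rx":0,"ry":0,"rz":0},{"gripper":0.6,"dx":0,"dy":0,"dz":0,"rx":0,"ry":0,"rz":0},{"gripper":0.6,"dx":0,"dy":0,"dz":0,"rx":0,"ry":0,"rz":0},{"gripper":0.6,"dx":0,"dy":0,"dz":0,"rx":0,"ry":0,"rz":0},{"gripper":0.6,"dx":0,"dy":0,"dz":0,"rx":0,"ry":0,"rz":0}]' 60
python3 -c "
from fit import *
st()"
```

```text
t: 4.95
eef_pos: [0.4582, 0.09, 0.0729]
tool_rot: [-0.674, -0.212, -0.213, 0.675]
contact_force: [-0.5, -0.4, 0.5]
gripper_width: 0.999
t: 5.55
eef_pos: [0.4589, 0.0912, 0.0758]
tool_rot: [0.675, 0.214, 0.212, -0.674]
contact_force: [-1.3, 2.8, 6.6]
gripper_width: 0.765
t 5.55 pos [0.4589 0.0912 0.0758] x [ 0.002 -0.819 -0.574] y [1.    0.    0.003] z [-0.002 -0.574  0.819]
q [-0.333  0.828 -0.552  1.924  0.906  1.555 -1.464] F [-1.3  2.8  6.6] w 0.765
```

```bash
python3 -m jog '[{"gripper":0.6,"dx":0,"dy":0,"dz":0.01,"rx":0,"ry":0,"rz":0},{"gripper":0.6,"dx":0,"dy":0,"dz":0.03,"rx":0,"ry":0,"rz":0},{"gripper":0.6,"dx":0,"dy":0,"dz":0.06,"rx":0,"ry":0,"rz":0},{"gripper":0.6,"dx":0,"dy":0,"dz":0.1,"rx":0,"ry":0,"rz":0},{"gripper":0.6,"dx":0,"dy":0,"dz":0.14,"rx":0,"ry":0,"rz":0},{"gripper":0.6,"dx":0,"dy":0,"dz":0.17,"rx":0,"ry":0,"rz":0},{"gripper":0.6,"dx":0,"dy":0,"dz":0.18,"rx":0,"ry":0,"rz":0},{"gripper":0.6,"dx":0,"dy":0,"dz":0.18,"rx":0,"ry":0,"rz":0}]'
python3 - <<'E'
from fit import *
p,M=st()
for c in ("top","side"):
    W=cloud(read_camera(c))
    for z in ((.265,.295),):
        P=sel(W,(.4,.52),(.03,.125),z); print(c,len(P), circ(P) if len(P)>5 else 0, P[:,2].max() if len(P) else 0)
    P=sel(W,(.4,.52),(.03,.16),(-.02,.06)); print(np.median(P,0))
p=read_camera("side")["pixels"][110:270,280:440]
cv2.imwrite("pics/d.png",cv2.resize(p,None,fx=3,fy=3,interpolation=cv2.INTER_CUBIC))
E
```

```text
t: 6.35
eef_pos: [0.4586, 0.0905, 0.2548]
tool_rot: [0.674, 0.215, 0.212, -0.674]
contact_force: [-0.3, -0.2, -2.6]
gripper_width: 0.764
t 6.35 pos [0.4586 0.0905 0.2548] x [ 0.002 -0.818 -0.575] y [ 1.    -0.     0.003] z [-0.003 -0.575  0.818]
q [-0.275  0.537 -0.619  1.882  0.793  1.74  -1.221] F [-0.3 -0.2 -2.6] w 0.764
top 575 (array([0.4589, 0.103 ]), 0.0417, 575, np.float64(0.2793)) 0.29477316572612455
[4.75798979e-01 6.09221146e-02 2.02018512e-04]
side 47 (array([0.4401, 0.0961]), 0.0294, 47, np.float64(0.2763)) 0.2901649473017891
[ 0.45959126  0.09714034 -0.00095948]
```

View pics/d.png

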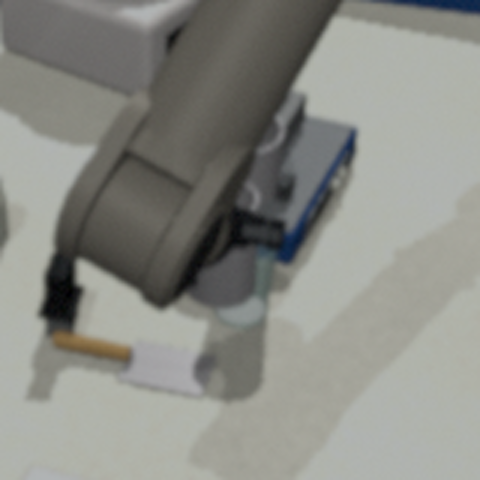

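```bash
python3 -m jog '[{"gripper":0.6,"dx":0,"dy":-0.02,"dz":0,"rx":0,"ry":0,"rz":0},{"gripper":0.6,"dx":0.005,"dy":-0.06,"dz":0,"rx":0,"ry":0,"rz":0},{"gripper":0.6,"dx":0.01,"dy":-0.105,"dz":0,"rx":0,"ry":0,"rz":0},{"gripper":0.6,"dx":0.015,"dy":-0.15,"dz":0,"rx":0,"ry":0,"rz":0},{"gripper":0.6,"dx":0.02,"dy":-0.195,"dz":0,"rx":0,"ry":0,"rz":0},{"gripper":0.6,"dx":0.023,"dy":-0.24,"dz":0,"rx":0,"ry":0,"rz":0},{"gripper":0.6,"dx":0.025,"dy":-0.285,"dz":0,"rx":0,"ry":0,"rz":0},{"gripper":0.6,"dx":0.027,"dy":-0.33,"dz":0,"rx":0,"ry":0,"rz":0},{"gripper":0.6,"dx":0.027,"dy":-0.365,"dz":0,"rx":0,"ry":0,"rz":0},{"gripper":0.6,"dx":0.027,"dy":-0.381,"dz":0,"rx":0,"ry":0,"rz":0}]'
python3 -c "
from fit import *
st()"
```

```text
t: 7.5
eef_pos: [0.4822, -0.2952, 0.2521]
tool_rot: [-0.672, -0.211, -0.213, 0.677]
contact_force: [-0.3, -0.4, -2.7]
gripper_width: 0.759
t 7.5 pos [ 0.4822 -0.2952  0.2521] x [-0.007 -0.82  -0.573] y [ 1.    -0.006 -0.004] z [-0.    -0.573  0.82 ]
q [ 0.283  0.376 -0.385  2.092  1.199  1.264 -0.842] F [-0.3 -0.4 -2.7] w 0.759
```

```bash
python3 -m jog '[{"gripper":0.6,"dx":0.002,"dy":0.002,"dz":0,"rx":-3.5,"ry":6,"rz":3.5},{"gripper":0.6,"dx":0.003,"dy":0.004,"dz":0,"rx":-7,"ry":12.5,"rz":7},{"gripper":0.6,"dx":0.003,"dy":0.004,"dz":-0.01,"rx":-10,"ry":18.5,"rz":10.5},{"gripper":0.6,"dx":0.003,"dy":0.004,"dz":-0.02,"rx":-11.5,"ry":25,"rz":13.5},{"gripper":0.6,"dx":0.003,"dy":0.004,"dz":-0.03,"rx":-13,"ry":31.5,"rz":16.5},{"gripper":0.6,"dx":0.003,"dy":0.004,"dz":-0.04,"rx":-14.5,"ry":38,"rz":19.5},{"gripper":0.6,"dx":0.003,"dy":0.004,"dz":-0.05,"rx":-15.7,"ry":44.5,"rz":21.7},{"gripper":0.6,"dx":0.003,"dy":0.004,"dz":-0.053,"rx":-17,"ry":50.5,"rz":23.8},{"gripper":0.6,"dx":0.003,"dy":0.004,"dz":-0.053,"rx":-17.9,"ry":56.5,"rz":26.2},{"gripper":0.6,"dx":0.003,"dy":0.004,"dz":-0.053,"rx":-17.4,"ry":63,"rz":29.2}]'
cat > chk.py <<'E'
from ik import *
from fit import st
p,M=st(); Mi=tool(35,-90); cu=Mi.T@[0,0,1]; c=M@cu
rim=p+.0255*c; dn=-np.array([0,0,1])+c*c[2]; dn/=np.linalg.norm(dn)
print("tilt",np.degrees(np.arccos(c[2])).round(1),"axis",c.round(2),"rim-J",((rim-[.5244,-.268,.122])*1e3).round(),"lip-J",((rim+.033*dn-[.5244,-.268,.122])*1e3).round())
for ro in (-90,-95,-100,-105,-110,-115,-120,-125,-130,-135,-140):
    Q=tool(15,-90,ro); print(ro,R.from_matrix(Q@M.T).as_rotvec(degrees=True).round(1),np.degrees(np.arccos((Q@cu)[2])).round())
E
python3 chk.py
```

```text
t: 8.5
eef_pos: [0.4878, -0.286, 0.1982]
tool_rot: [0.628, -0.324, 0.477, -0.523]
contact_force: [0.2, 0.4, -2.2]
gripper_width: 0.764
t 8.5 pos [ 0.4878 -0.286   0.1982] x [-0.002 -0.966 -0.26 ] y [ 0.348  0.243 -0.906] z [ 0.938 -0.092  0.335]
q [ 0.123  0.66  -0.336  2.135  1.415  1.566 -0.014] F [ 0.2  0.4 -2.2] w 0.764
tilt 64.9 axis [0.77 0.48 0.42] rim-J [-17.  -6.  87.] lip-J [-5.  2. 57.]
-90 [-0.  19.6  5.4] 81.0
-95 [-0.  24.5  6.7] 85.0
-100 [-0.  29.3  8. ] 89.0
-105 [-0.  34.1  9.3] 93.0
-110 [-0.  38.9 10.6] 97.0
-115 [ 0.  43.8 11.9] 101.0
-120 [ 0.  48.6 13.2] 104.0
-125 [ 0.  53.4 14.5] 108.0
-130 [ 0.  58.3 15.8] 111.0
-135 [ 0.  63.1 17.1] 114.0
-140 [ 0.  67.9 18.3] 117.0
```

```bash
python3 -m jog '[{"gripper":0.6,"dx":-0.003,"dy":-0.004,"dz":0,"rx":0,"ry":8,"rz":2.2},{"gripper":0.6,"dx":-0.006,"dy":-0.007,"dz":0,"rx":0,"ry":15,"rz":4.1},{"gripper":0.6,"dx":-0.006,"dy":-0.007,"dz":0,"rx":0,"ry":20,"rz":5.5},{"gripper":0.6,"dx":-0.006,"dy":-0.007,"dz":0,"rx":0,"ry":25,"rz":6.8},{"gripper":0.6,"dx":-0.006,"dy":-0.007,"dz":0,"rx":0,"ry":29,"rz":7.9},{"gripper":0.6,"dx":-0.006,"dy":-0.007,"dz":0,"rx":0,"ry":33,"rz":9},{"gripper":0.6,"dx":-0.006,"dy":-0.007,"dz":0,"rx":0,"ry":37,"rz":10.1},{"gripper":0.6,"dx":-0.006,"dy":-0.007,"dz":0,"rx":0,"ry":41,"rz":11.2},{"gripper":0.6,"dx":-0.006,"dy":-0.007,"dz":0,"rx":0,"ry":45,"rz":12.2},{"gripper":0.6,"dx":-0.006,"dy":-0.007,"dz":0,"rx":0,"ry":48.6,"rz":13.2}]'
python3 chk.py | head -3
```

```text
t: 9.5
eef_pos: [0.482, -0.2933, 0.199]
tool_rot: [0.432, -0.56, 0.652, -0.272]
contact_force: [0.4, -0.3, -3.1]
gripper_width: 0.76
t 9.5 pos [ 0.482  -0.2933  0.199 ] x [ 0.001 -0.966 -0.259] y [-0.497  0.224 -0.838] z [ 0.868  0.13  -0.48 ]
q [ 0.136  0.653 -0.334  2.151  1.429  1.557  0.855] F [ 0.4 -0.3 -3.1] w 0.76
tilt 104.1 axis [ 0.71  0.66 -0.24] rim-J [-24.  -8.  71.] lip-J [-30. -14.  39.]
```

```bash
python3 -m jog '[{"gripper":0.6,"dx":0,"dy":0,"dz":0,"rx":0,"ry":5,"rz":1.3},{"gripper":0.6,"dx":0,"dy":0,"dz":0,"rx":0,"ry":10,"rz":2.7},{"gripper":0.6,"dx":0,"dy":0,"dz":0,"rx":0,"ry":15,"rz":4},{"gripper":0.6,"dx":0,"dy":0,"dz":0,"rx":0,"ry":20,"rz":5.3},{"gripper":0.6,"dx":0,"dy":0,"dz":0,"rx":0,"ry":24,"rz":6.4},{"gripper":0.6,"dx":0,"dy":0,"dz":0,"rx":0,"ry":24,"rz":6.4},{"gripper":0.6,"dx":0,"dy":0,"dz":0,"rx":0,"ry":24,"rz":6.4},{"gripper":0.6,"dx":0,"dy":0,"dz":0,"rx":0,"ry":24,"rz":6.4},{"gripper":0.6,"dx":0,"dy":0,"dz":0,"rx":0,"ry":24,"rz":6.4}]'
python3 chk.py | head -3
python3 - <<'E'
from fit import *
a=read_camera("top")["pixels"][150:270,360:500]; b=read_camera("side")["pixels"][90:210,290:430]
cv2.imwrite("pics/e.png",np.hstack([cv2.resize(x,(390,334),interpolation=cv2.INTER_CUBIC) for x in (a,b)]))
for c in("top","side"): print([(round(d["conf"],2),np.round(d["box"])) for d in spot_in(c,"ball1_center")])
E
```

```text
t: 10.4
eef_pos: [0.4822, -0.2937, 0.2001]
tool_rot: [0.303, -0.639, 0.695, -0.127]
contact_force: [0.2, -0.0, -0.7]
gripper_width: 0.759
t 10.4 pos [ 0.4822 -0.2937  0.2001] x [ 0.001 -0.966 -0.258] y [-0.812  0.15  -0.564] z [ 0.584  0.21  -0.784]
q [ 0.137  0.651 -0.334  2.151  1.429  1.558  1.285] F [ 0.2 -0.  -0.7] w 0.759
tilt 119.6 axis [ 0.48  0.73 -0.49] rim-J [-30.  -7.  66.] lip-J [-39. -21.  37.]
[]
[]
```

View pics/e.png

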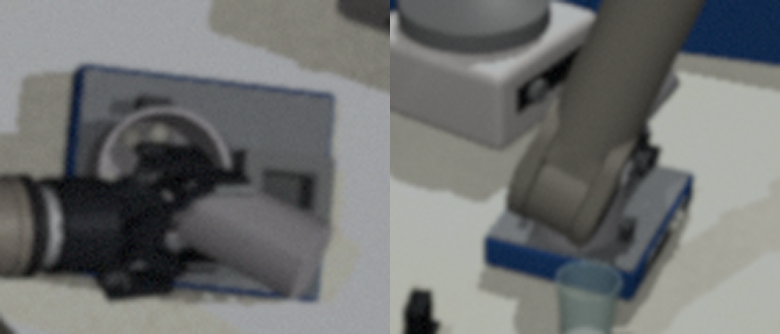

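```bash
python3 -m jog '[{"gripper":0.6,"dx":0,"dy":0,"dz":0.02,"rx":0,"ry":-8,"rz":-2.1},{"gripper":0.6,"dx":0,"dy":0,"dz":0.04,"rx":0,"ry":-16,"rz":-4.3},{"gripper":0.6,"dx":0,"dy":0,"dz":0.055,"rx":0,"ry":-24,"rz":-6.4},{"gripper":0.6,"dx":0,"dy":0,"dz":0.055,"rx":0,"ry":-32,"rz":-8.6},{"gripper":0.6,"dx":0,"dy":0,"dz":0.055,"rx":0,"ry":-40,"rz":-10.7},{"gripper":0.6,"dx":0,"dy":0,"dz":0.055,"rx":0,"ry":-48,"rz":-12.9},{"gripper":0.6,"dx":0,"dy":0,"dz":0.055,"rx":0,"ry":-56,"rz":-15},{"gripper":0.6,"dx":0,"dy":0,"dz":0.055,"rx":0,"ry":-64,"rz":-17.2},{"gripper":0.6,"dx":0,"dy":0,"dz":0.055,"rx":0,"ry":-72,"rz":-19.3},{"gripper":0.6,"dx":0,"dy":0,"dz":0.055,"rx":0,"ry":-80,"rz":-21.4}]'
python3 - <<'E'
from fit import *
from ik import tool
p,M=st(); Mi=tool(35,-90); print(R.from_matrix(Mi@M.T).as_rotvec(degrees=True).round(1))
E
```

```text
t: 11.6
eef_pos: [0.4821, -0.2938, 0.2553]
tool_rot: [0.65, -0.277, 0.436, -0.557]
contact_force: [-0.2, -0.5, -0.8]
gripper_width: 0.76
t 11.6 pos [ 0.4821 -0.2938  0.2553] x [-0.001 -0.966 -0.258] y [ 0.482  0.225 -0.846] z [ 0.876 -0.125  0.466]
q [ 0.139  0.538 -0.335  2.145  1.397  1.557 -0.051] F [-0.2 -0.5 -0.8] w 0.76
[ 18.1 -55.7 -25.9]
```

```bash
python3 -m jog '[{"gripper":0.6,"dx":0,"dy":0,"dz":0,"rx":2.3,"ry":-7,"rz":-3.2},{"gripper":0.6,"dx":0,"dy":0,"dz":0,"rx":4.5,"ry":-14,"rz":-6.5},{"gripper":0.6,"dx":0,"dy":0.01,"dz":0,"rx":6.8,"ry":-21,"rz":-9.7},{"gripper":0.6,"dx":0,"dy":0.04,"dz":0,"rx":9,"ry":-28,"rz":-13},{"gripper":0.6,"dx":0,"dy":0.08,"dz":0,"rx":11.3,"ry":-35,"rz":-16.2},{"gripper":0.6,"dx":0,"dy":0.12,"dz":0,"rx":13.6,"ry":-42,"rz":-19.5},{"gripper":0.6,"dx":0,"dy":0.16,"dz":0,"rx":15.9,"ry":-49,"rz":-22.7},{"gripper":0.6,"dx":-0.01,"dy":0.2,"dz":0,"rx":18.1,"ry":-55.7,"rz":-25.9},{"gripper":0.6,"dx":-0.01,"dy":0.24,"dz":0,"rx":18.1,"ry":-55.7,"rz":-25.9},{"gripper":0.6,"dx":-0.02,"dy":0.28,"dz":0,"rx":18.1,"ry":-55.7,"rz":-25.9}]'
python3 -m jog '[{"gripper":0.6,"dx":-0.002,"dy":0.04,"dz":0,"rx":0,"ry":0,"rz":0},{"gripper":0.6,"dx":-0.003,"dy":0.08,"dz":0,"rx":0,"ry":0,"rz":0},{"gripper":0.6,"dx":-0.003,"dy":0.104,"dz":0,"rx":0,"ry":0,"rz":0},{"gripper":0.6,"dx":-0.003,"dy":0.104,"dz":0,"rx":0,"ry":0,"rz":0}]'
python3 - <<'E'
from fit import *
from ik import tool
p,M=st(); Mi=tool(35,-90); print(R.from_matrix(Mi@M.T).as_rotvec(degrees=True).round(1))
im=read_camera("top"); W=cloud(im); P=sel(W,(.47,.58),(-.325,-.21),(.03,.1))
print(circ(P),np.percentile(P[:,2],[5,50,95]))
a=im["pixels"][175:255,390:480]; b=im["pixels"][195:285,190:310]
cv2.imwrite("pics/f.png",np.hstack([cv2.resize(x,(390,350),interpolation=cv2.INTER_CUBIC) for x in (a,b)]))
E
```

```text
t: 12.6
eef_pos: [0.4623, -0.0127, 0.2559]
tool_rot: [0.675, 0.211, 0.214, -0.674]
contact_force: [-0.2, 0.3, -1.4]
gripper_width: 0.762
t: 13.0
eef_pos: [0.4593, 0.0942, 0.2549]
tool_rot: [0.676, 0.211, 0.216, -0.672]
contact_force: [-0.0, 0.3, -0.4]
gripper_width: 0.76
t 13.0 pos [0.4593 0.0942 0.2549] x [ 0.004 -0.818 -0.576] y [ 1.     0.009 -0.006] z [ 0.01  -0.576  0.818]
q [-0.297  0.534 -0.597  1.877  0.786  1.734 -1.203] F [-0.   0.3 -0.4] w 0.76
[-0.2 -0.3 -0.5]
(array([ 0.5242, -0.2635]), 0.0452, 1711, np.float64(0.0543)) [0.04649547 0.05430894 0.09075027]
```

View pics/f.png

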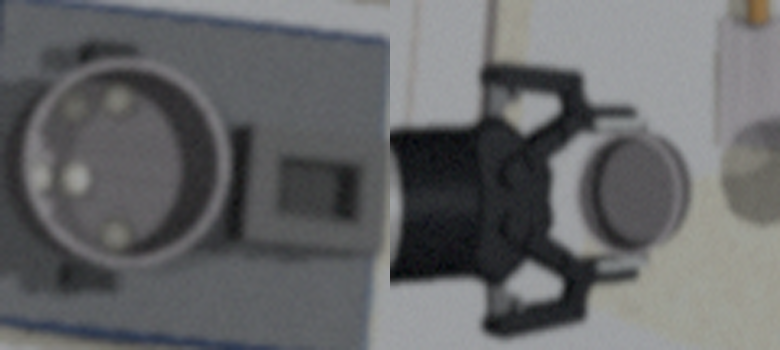

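```bash
python3 -m jog '[{"gripper":0.6,"dx":0,"dy":0,"dz":-0.03,"rx":0,"ry":0,"rz":0},{"gripper":0.6,"dx":0,"dy":0,"dz":-0.07,"rx":0,"ry":0,"rz":0},{"gripper":0.6,"dx":0,"dy":0,"dz":-0.11,"rx":0,"ry":0,"rz":0},{"gripper":0.6,"dx":0,"dy":0,"dz":-0.14,"rx":0,"ry":0,"rz":0},{"gripper":0.6,"dx":0,"dy":0,"dz":-0.16,"rx":0,"ry":0,"rz":0},{"gripper":0.6,"dx":0,"dy":0,"dz":-0.17,"rx":0,"ry":0,"rz":0},{"gripper":0.6,"dx":0,"dy":0,"dz":-0.173,"rx":0,"ry":0,"rz":0},{"gripper":0.6,"dx":0,"dy":0,"dz":-0.175,"rx":0,"ry":0,"rz":0},{"gripper":0.6,"dx":0,"dy":0,"dz":-0.177,"rx":0,"ry":0,"rz":0},{"gripper":0.6,"dx":0,"dy":0,"dz":-0.177,"rx":0,"ry":0,"rz":0}]'
```

```text
t: 14.05
eef_pos: [0.4596, 0.0903, 0.0789]
tool_rot: [0.675, 0.211, 0.215, -0.674]
contact_force: [-0.4, 0.7, -1.7]
gripper_width: 0.758
```

```bash
python3 -m jog '[{"gripper":0.6,"dx":0,"dy":0,"dz":-0.001,"rx":0,"ry":0,"rz":0},{"gripper":0.6,"dx":0,"dy":0,"dz":-0.002,"rx":0,"ry":0,"rz":0},{"gripper":0.6,"dx":0,"dy":0,"dz":-0.003,"rx":0,"ry":0,"rz":0},{"gripper":0.6,"dx":0,"dy":0,"dz":-0.003,"rx":0,"ry":0,"rz":0}]'
```

```text
t: 14.45
eef_pos: [0.4594, 0.0902, 0.076]
tool_rot: [0.675, 0.21, 0.214, -0.674]
contact_force: [-1.5, 1.1, 4.1]
gripper_width: 0.76
```

```bash
python3 -m jog '[{"gripper":0.2,"dx":0,"dy":0,"dz":0,"rx":0,"ry":0,"rz":0},{"gripper":0.1,"dx":0,"dy":0,"dz":0,"rx":0,"ry":0,"rz":0},{"gripper":0,"dx":0,"dy":0,"dz":0,"rx":0,"ry":0,"rz":0},{"gripper":0,"dx":0,"dy":0,"dz":0,"rx":0,"ry":0,"rz":0},{"gripper":0,"dx":0,"dy":0,"dz":0.02,"rx":0,"ry":0,"rz":0},{"gripper":0,"dx":0,"dy":0,"dz":0.05,"rx":0,"ry":0,"rz":0},{"gripper":0,"dx":0,"dy":0,"dz":0.09,"rx":0,"ry":0,"rz":0},{"gripper":0,"dx":0,"dy":0,"dz":0.13,"rx":0,"ry":0,"rz":0},{"gripper":0,"dx":0,"dy":0,"dz":0.17,"rx":0,"ry":0,"rz":0},{"gripper":0,"dx":0,"dy":0,"dz":0.2,"rx":0,"ry":0,"rz":0}]'
python3 - <<'E'
from fit import *
from ik import tool
p,M=st()
for c in ("top","side"):
    W=cloud(read_camera(c)); print(circ(sel(W,(.4,.52),(.04,.16),(.092,.106))),"grip",rect(sel(W,(.6,.7),(-.07,.03),(.081,.09))))
for yaw in (4.7,5.3):
  for a in (0,180):
    th=np.radians(yaw+a); y=np.array([np.cos(th),np.sin(th),0]); x=np.array([0,0,-1.]); T=np.c_[x,y,np.cross(x,y)]
    print(yaw,a,R.from_matrix(T@M.T).as_rotvec(degrees=True).round(1))
E
```

```text
t: 15.45
eef_pos: [0.4593, 0.0904, 0.2776]
tool_rot: [0.675, 0.211, 0.214, -0.673]
contact_force: [0.2, 0.3, -0.9]
gripper_width: 1.002
t 15.45 pos [0.4593 0.0904 0.2776] x [ 0.001 -0.819 -0.574] y [ 1.     0.004 -0.004] z [ 0.005 -0.574  0.819]
q [-0.287  0.5   -0.6    1.866  0.778  1.76  -1.171] F [ 0.2  0.3 -0.9] w 1.002
(array([0.4569, 0.0857]), 0.0314, 116, np.float64(0.0993)) grip (array([650. , -23.1]), array([25.7, 47.1]), 5.0, 185, np.float64(0.0846))
(array([0.4588, 0.0877]), 0.0314, 130, np.float64(0.0966)) grip (array([651.1, -20.7]), array([24.2, 48.2]), 6.1, 65, np.float64(0.0842))
4.7 0 [54.9  2.2  4. ]
4.7 180 [   3.2  -81.3 -156.2]
5.3 0 [54.9  2.5  4.6]
5.3 180 [   3.6  -81.  -155.7]
```

```bash
python3 -m jog '[{"gripper":0,"dx":0.02,"dy":-0.01,"dz":0.01,"rx":8,"ry":0.3,"rz":0.6},{"gripper":0,"dx":0.05,"dy":-0.03,"dz":0.02,"rx":16,"ry":0.7,"rz":1.2},{"gripper":0,"dx":0.085,"dy":-0.05,"dz":0.02,"rx":24,"ry":1,"rz":1.9},{"gripper":0,"dx":0.12,"dy":-0.07,"dz":0.02,"rx":32,"ry":1.4,"rz":2.5},{"gripper":0,"dx":0.15,"dy":-0.09,"dz":0.02,"rx":40,"ry":1.7,"rz":3.1},{"gripper":0,"dx":0.18,"dy":-0.106,"dz":0,"rx":48,"ry":2,"rz":3.8},{"gripper":0,"dx":0.1907,"dy":-0.113,"dz":-0.03,"rx":54.9,"ry":2.4,"rz":4.4},{"gripper":0,"dx":0.1907,"dy":-0.113,"dz":-0.07,"rx":54.9,"ry":2.4,"rz":4.4},{"gripper":0,"dx":0.1907,"dy":-0.113,"dz":-0.11,"rx":54.9,"ry":2.4,"rz":4.4},{"gripper":0,"dx":0.1907,"dy":-0.113,"dz":-0.11,"rx":54.9,"ry":2.4,"rz":4.4}]'
python3 -c "
from fit import *
st()"
```

```text
t: 16.55
eef_pos: [0.6455, -0.0241, 0.1584]
tool_rot: [0.519, 0.473, 0.525, -0.481]
contact_force: [-0.5, -0.3, -0.4]
gripper_width: 1.0
t 16.55 pos [ 0.6455 -0.0241  0.1584] x [-0.014 -0.001 -1.   ] y [ 0.996  0.09  -0.014] z [ 0.09  -0.996  0.   ]
q [ 0.39   0.612 -0.64   1.665  0.414  1.018 -0.299] F [-0.5 -0.3 -0.4] w 1.0
```

```bash
python3 -m jog '[{"gripper":0,"dx":0,"dy":0,"dz":0,"rx":0,"ry":0,"rz":0},{"gripper":0,"dx":0,"dy":0,"dz":-0.02,"rx":0,"ry":0,"rz":0},{"gripper":0,"dx":0,"dy":0,"dz":-0.04,"rx":0,"ry":0,"rz":0},{"gripper":0,"dx":0,"dy":0,"dz":-0.04,"rx":0,"ry":0,"rz":0},{"gripper":0,"dx":0,"dy":0,"dz":-0.04,"rx":0,"ry":0,"rz":0}]'
python3 -c "
from fit import *
st()"
```

```text
t: 17.05
eef_pos: [0.6511, -0.0221, 0.1275]
tool_rot: [0.523, 0.477, 0.522, -0.477]
contact_force: [0.6, 0.9, -0.4]
gripper_width: 1.003
t 17.05 pos [ 0.6511 -0.0221  0.1275] x [ 0.001 -0.001 -1.   ] y [0.996 0.091 0.001] z [ 0.091 -0.996  0.001]
q [ 0.374  0.648 -0.623  1.684  0.447  0.955 -0.324] F [ 0.6  0.9 -0.4] w 1.003
```

```bash
python3 -m jog '[{"gripper":0,"dx":-0.001,"dy":-0.0005,"dz":-0.03,"rx":0,"ry":0,"rz":0},{"gripper":0,"dx":-0.001,"dy":-0.0005,"dz":-0.055,"rx":0,"ry":0,"rz":0},{"gripper":0,"dx":-0.001,"dy":-0.0005,"dz":-0.062,"rx":0,"ry":0,"rz":0},{"gripper":0.3,"dx":-0.001,"dy":-0.0005,"dz":-0.062,"rx":0,"ry":0,"rz":0},{"gripper":0.6,"dx":-0.001,"dy":-0.0005,"dz":-0.062,"rx":0,"ry":0,"rz":0},{"gripper":0.9,"dx":-0.001,"dy":-0.0005,"dz":-0.062,"rx":0,"ry":0,"rz":0},{"gripper":0.9,"dx":-0.001,"dy":-0.0005,"dz":-0.062,"rx":0,"ry":0,"rz":0},{"gripper":0.9,"dx":-0.001,"dy":-0.0005,"dz":-0.062,"rx":0,"ry":0,"rz":0},{"gripper":0.9,"dx":-0.001,"dy":-0.0005,"dz":-0.062,"rx":0,"ry":0,"rz":0}]' 60
python3 -c "
from fit import *
st()"
python3 -m jog '[{"gripper":0.9,"dx":0,"dy":0,"dz":0,"rx":0,"ry":0,"rz":0},{"gripper":0.9,"dx":0,"dy":0,"dz":0,"rx":0,"ry":0,"rz":0}]'
```

```text
t: 17.95
eef_pos: [0.6498, -0.0232, 0.0645]
tool_rot: [0.523, 0.477, 0.522, -0.477]
contact_force: [-0.1, 0.2, 6.2]
gripper_width: 0.294
t 17.95 pos [ 0.6498 -0.0232  0.0645] x [ 0.    -0.001 -1.   ] y [0.996 0.09  0.   ] z [ 0.09  -0.996  0.001]
q [ 0.348  0.722 -0.582  1.718  0.504  0.856 -0.367] F [-0.1  0.2  6.2] w 0.294
t: 18.15
eef_pos: [0.6498, -0.0231, 0.0645]
tool_rot: [0.523, 0.477, 0.522, -0.477]
contact_force: [-0.7, 0.2, 5.6]
gripper_width: 0.298
```

```bash
python3 -m jog '[{"gripper":0.9,"dx":0,"dy":0,"dz":0.02,"rx":0,"ry":0,"rz":0},{"gripper":0.9,"dx":0,"dy":0,"dz":0.06,"rx":0,"ry":0,"rz":0},{"gripper":0.9,"dx":0,"dy":0,"dz":0.1,"rx":0,"ry":0,"rz":0},{"gripper":0.9,"dx":0,"dy":0,"dz":0.15,"rx":0,"ry":0,"rz":0},{"gripper":0.9,"dx":-0.01,"dy":-0.03,"dz":0.175,"rx":0,"ry":0,"rz":-2},{"gripper":0.9,"dx":-0.02,"dy":-0.07,"dz":0.185,"rx":0,"ry":0,"rz":-4},{"gripper":0.9,"dx":-0.035,"dy":-0.11,"dz":0.185,"rx":0,"ry":0,"rz":-6},{"gripper":0.9,"dx":-0.05,"dy":-0.15,"dz":0.185,"rx":0,"ry":0,"rz":-8},{"gripper":0.9,"dx":-0.07,"dy":-0.19,"dz":0.185,"rx":0,"ry":0,"rz":-10},{"gripper":0.9,"dx":-0.085,"dy":-0.23,"dz":0.185,"rx":0,"ry":0,"rz":-13.2}]'
python3 -m jog '[{"gripper":0.9,"dx":-0.015,"dy":-0.04,"dz":0,"rx":0,"ry":0,"rz":0},{"gripper":0.9,"dx":-0.03,"dy":-0.08,"dz":0,"rx":0,"ry":0,"rz":0},{"gripper":0.9,"dx":-0.045,"dy":-0.115,"dz":0,"rx":0,"ry":0,"rz":0},{"gripper":0.9,"dx":-0.057,"dy":-0.139,"dz":0,"rx":0,"ry":0,"rz":0},{"gripper":0.9,"dx":-0.057,"dy":-0.139,"dz":-0.03,"rx":0,"ry":0,"rz":0},{"gripper":0.9,"dx":-0.057,"dy":-0.139,"dz":-0.06,"rx":0,"ry":0,"rz":0},{"gripper":0.9,"dx":-0.057,"dy":-0.139,"dz":-0.06,"rx":0,"ry":0,"rz":0},{"gripper":0.9,"dx":-0.057,"dy":-0.139,"dz":-0.06,"rx":0,"ry":0,"rz":0}]'
python3 - <<'E'
from fit import *
p,M=st(); print("yaw",np.degrees(np.arctan2(M[1,1],M[0,1])))
W=cloud(read_camera("top"))
a=read_camera("side"); W=cloud(a)
d=cut_out("side","plug")[:1]
for k in d: print(k["conf"],k["box"])
a=a["pixels"][100:200,310:420]
cv2.imwrite("pics/g.png",cv2.resize(a,None,fx=5,fy=5,interpolation=cv2.INTER_CUBIC))
E
```

```text
t: 19.15
eef_pos: [0.5622, -0.2549, 0.248]
tool_rot: [-0.463, -0.533, -0.464, 0.535]
contact_force: [-0.2, -0.3, -1.5]
gripper_width: 0.295
t: 19.95
eef_pos: [0.5068, -0.3919, 0.1883]
tool_rot: [-0.463, -0.533, -0.465, 0.534]
contact_force: [0.8, -0.1, -0.1]
gripper_width: 0.296
t 19.95 pos [ 0.5068 -0.3919  0.1883] x [-0.003  0.    -1.   ] y [ 0.99  -0.139 -0.003] z [-0.139 -0.99   0.   ]
q [ 0.949  0.54  -0.541  1.67   0.317  1.023  0.164] F [ 0.8 -0.1 -0.1] w 0.296
yaw -7.9803165651055545
0.66 [369.3, 124.2, 15.8, 29.3]
```

View pics/g.png

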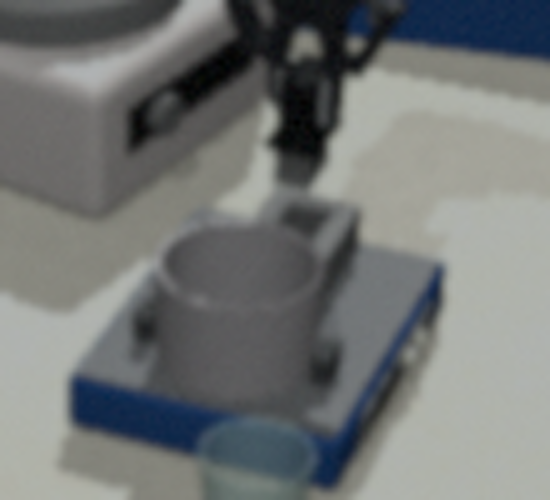

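```bash
python3 -m jog '[{"gripper":0.9,"dx":0.0008,"dy":0,"dz":-0.02,"rx":0,"ry":0,"rz":0},{"gripper":0.9,"dx":0.0008,"dy":0,"dz":-0.034,"rx":0,"ry":0,"rz":0},{"gripper":0.9,"dx":0.0008,"dy":0,"dz":-0.036,"rx":0,"ry":0,"rz":0},{"gripper":0.9,"dx":0.0008,"dy":0,"dz":-0.038,"rx":0,"ry":0,"rz":0},{"gripper":0.9,"dx":0.0008,"dy":0,"dz":-0.040,"rx":0,"ry":0,"rz":0},{"gripper":0.9,"dx":0.0008,"dy":0,"dz":-0.042,"rx":0,"ry":0,"rz":0},{"gripper":0.9,"dx":0.0008,"dy":0,"dz":-0.044,"rx":0,"ry":0,"rz":0},{"gripper":0.9,"dx":0.0008,"dy":0,"dz":-0.046,"rx":0,"ry":0,"rz":0}]'
```

```text
t: 20.9
eef_pos: [0.5078, -0.3926, 0.1425]
tool_rot: [-0.464, -0.533, -0.464, 0.534]
contact_force: [-0.7, -0.5, -0.9]
gripper_width: 0.298
```

```bash
python3 -m jog '[{"gripper":0.9,"dx":0,"dy":0,"dz":-0.003,"rx":0,"ry":0,"rz":0},{"gripper":0.9,"dx":0,"dy":0,"dz":-0.006,"rx":0,"ry":0,"rz":0},{"gripper":0.9,"dx":0,"dy":0,"dz":-0.009,"rx":0,"ry":0,"rz":0},{"gripper":0.9,"dx":0,"dy":0,"dz":-0.012,"rx":0,"ry":0,"rz":0},{"gripper":0.9,"dx":0,"dy":0,"dz":-0.015,"rx":0,"ry":0,"rz":0},{"gripper":0.9,"dx":0,"dy":0,"dz":-0.018,"rx":0,"ry":0,"rz":0},{"gripper":0.9,"dx":0,"dy":0,"dz":-0.02,"rx":0,"ry":0,"rz":0},{"gripper":0.9,"dx":0,"dy":0,"dz":-0.022,"rx":0,"ry":0,"rz":0},{"gripper":0.9,"dx":0,"dy":0,"dz":-0.022,"rx":0,"ry":0,"rz":0}]'
```

```text
t: 21.8
eef_pos: [0.5077, -0.3925, 0.12]
tool_rot: [-0.464, -0.533, -0.464, 0.534]
contact_force: [-0.2, -2.8, -3.1]
gripper_width: 0.298
```

```bash
python3 -m jog '[{"gripper":0.9,"dx":0,"dy":0,"dz":-0.001,"rx":0,"ry":0,"rz":0},{"gripper":0.9,"dx":0,"dy":0,"dz":-0.002,"rx":0,"ry":0,"rz":0},{"gripper":0.9,"dx":0,"dy":0,"dz":-0.003,"rx":0,"ry":0,"rz":0},{"gripper":0.9,"dx":0,"dy":0,"dz":-0.004,"rx":0,"ry":0,"rz":0},{"gripper":0.9,"dx":0,"dy":0,"dz":-0.004,"rx":0,"ry":0,"rz":0}]'
```

```text
t: 22.3
eef_pos: [0.5079, -0.3926, 0.1175]
tool_rot: [-0.464, -0.533, -0.464, 0.535]
contact_force: [-3.1, -1.2, 8.3]
gripper_width: 0.296
```

```bash
python3 -m jog '[{"gripper":0.9,"dx":0,"dy":0,"dz":-0.001,"rx":0,"ry":0,"rz":0},{"gripper":0.9,"dx":0,"dy":0,"dz":-0.001,"rx":0,"ry":0,"rz":0},{"gripper":0.5,"dx":0,"dy":0,"dz":0,"rx":0,"ry":0,"rz":0},{"gripper":0.2,"dx":0,"dy":0,"dz":0,"rx":0,"ry":0,"rz":0},{"gripper":0.1,"dx":0,"dy":0,"dz":0,"rx":0,"ry":0,"rz":0},{"gripper":0.1,"dx":0,"dy":0,"dz":0.01,"rx":0,"ry":0,"rz":0},{"gripper":0.1,"dx":0,"dy":0,"dz":0.04,"rx":0,"ry":0,"rz":0},{"gripper":0.1,"dx":0,"dy":0,"dz":0.08,"rx":0,"ry":0,"rz":0},{"gripper":0.1,"dx":0,"dy":0,"dz":0.12,"rx":0,"ry":0,"rz":0},{"gripper":0.1,"dx":0,"dy":0,"dz":0.16,"rx":0,"ry":0,"rz":0}]'
python3 -m jog '[{"gripper":0.1,"dx":-0.03,"dy":-0.03,"dz":0.02,"rx":0,"ry":0,"rz":0},{"gripper":0.1,"dx":-0.06,"dy":-0.06,"dz":0.02,"rx":0,"ry":0,"rz":0},{"gripper":0.1,"dx":-0.09,"dy":-0.09,"dz":0.02,"rx":0,"ry":0,"rz":0},{"gripper":0.1,"dx":-0.12,"dy":-0.12,"dz":0.02,"rx":0,"ry":0,"rz":0},{"gripper":0.1,"dx":-0.15,"dy":-0.15,"dz":0.02,"rx":0,"ry":0,"rz":0},{"gripper":0.1,"dx":-0.15,"dy":-0.15,"dz":0.02,"rx":0,"ry":0,"rz":0}]'
python3 - <<'E'
from fit import *
st()
for c in ("top","side"):
    im=read_camera(c); W=cloud(im)
    if c=="top": t=im["pixels"]
    print(c,"plugtop",rect(sel(W,(.45,.56),(-.45,-.33),(.132,.145))),"expect z .138")
    print("flange",np.percentile(sel(W,(.45,.56),(-.45,-.34),(.086,.1))[:,2],50) if len(sel(W,(.45,.56),(-.45,-.34),(.086,.1))) else 0)
    print("cup",circ(sel(W,(.4,.52),(.04,.16),(.092,.106))),"beaker",circ(sel(W,(.4,.55),(-.16,-.05),(.085,.105))))
    for d in cut_out(c,"spatula")[:1]: print("spat",np.nanmedian(W[d["mask"]],0))
cv2.imwrite("pics/h.png",cv2.resize(t[130:290,230:500],None,fx=2.9,fy=2.9,interpolation=cv2.INTER_CUBIC))
E
```

```text
t: 23.3
eef_pos: [0.5077, -0.3918, 0.2784]
tool_rot: [-0.464, -0.533, -0.464, 0.534]
contact_force: [0.8, -0.4, 0.5]
gripper_width: 0.898
t: 23.9
eef_pos: [0.3508, -0.548, 0.2962]
tool_rot: [-0.461, -0.534, -0.461, 0.538]
contact_force: [-0.7, -0.8, -0.8]
gripper_width: 0.898
t 23.9 pos [ 0.3508 -0.548   0.2962] x [-0.005 -0.003 -1.   ] y [ 0.989 -0.15  -0.005] z [-0.15  -0.989  0.004]
q [ 1.265  0.449 -0.508  1.537  0.233  1.217  0.567] F [-0.7 -0.8 -0.8] w 0.898
top plugtop (array([ 509. , -390.3]), array([48.7, 26. ]), 82.0, 205, np.float64(0.1381)) expect z .138
flange 0.0904394398394055
cup (array([0.4568, 0.0857]), 0.0314, 115, np.float64(0.0997)) beaker (array([ 0.4719, -0.0979]), 0.0348, 137, np.float64(0.0942))
spat [0.53166553 0.01354135 0.0034572 ]
side plugtop (array([ 508.2, -386.7]), array([54.6, 27.5]), 83.6, 60, np.float64(0.1373)) expect z .138
flange 0.09168007653920618
cup (array([0.4588, 0.0882]), 0.0314, 128, np.float64(0.0973)) beaker (array([ 0.4737, -0.0957]), 0.035, 142, np.float64(0.0911))
spat [0.55498765 0.01935554 0.00390676]
```

View pics/h.png

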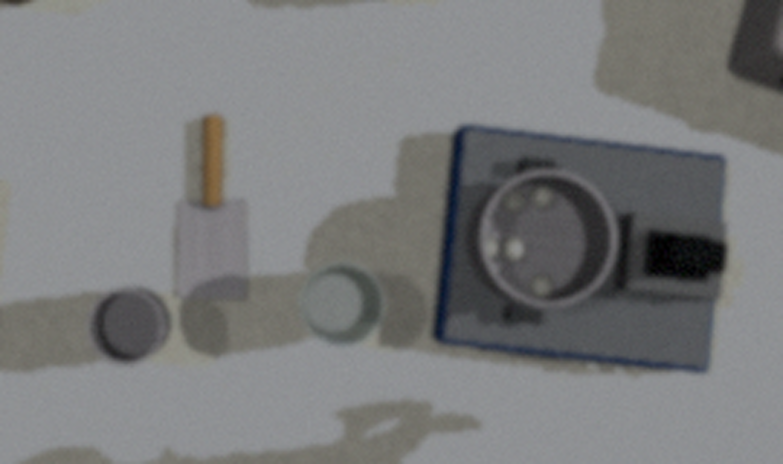

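All checks agree: five balls are in the jar (513,200; 541,197; 490,247; 513,249; 541,285). The plug's top is at 0.138 m, the height it has when fully home. The empty cup is upright at (131,325), and the beaker and spatula haven't moved.

```bash
python3 -c "
from station import hand_in
print(hand_in())"
```

```text
the job is handed in; nothing more can be done
None
```

I finished the job and handed it in at about 24 s of robot time, against the 72 s limit. `hand_in` gives no verdict, so the results below rest on my own last checks.

- **Pour:** I gripped the cup from the side, tipped it over the jar to about 120°, and all five balls fell in. The last top picture shows five balls in the jar and an empty cup.
- **Cup:** it is back on the bench within 1 mm of where it started, with its rim at about 100 mm, so it is standing upright.
- **Plug:** it went in without jamming and stopped with about 8 N of push. Its top is at 138.1 mm against an expected 138 mm, and its angle matches the mill's to within about 0.2°. The top camera puts it about 2 mm from the socket centre.
- **Beaker and spatula:** both are within 1–3 mm of their starting readings, which is measurement noise.
- **Robot:** the arm is clear of everything.

**Disagreement:** the side camera put the plug's top about 5 mm off the socket centre in y (y −387 mm, against −390 mm from the top camera). That reading came from few points and gave a grip length of 55 mm for a 48 mm part. I trusted the top camera and the seated height instead, because the hole leaves the plug only 1.5 mm of play per side.

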